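# Turn the door-knob sample carousel to the front and hold it

### The arm

A 7-joint arm with a two-finger parallel gripper is mounted at the origin on the work surface. World frame = base frame: x ahead of the robot, y to its left, z up, the work surface at z = 0. Lengths are in m, angles in rad, forces in N, time in s.
With the tool pointing down it reaches from about 0.4 to 0.9 m from the base axis. Payload 5.6 kg.
Tool frame: the origin (TCP) lies midway between the tips of the shut fingers; the grasp point (between the pads) lies 19 mm behind it; y points along the fingers, z is the direction in which the jaws open and shut, and the axes are right-handed (so a half turn about y gives the same grasp; the last joint's range is limited). The gripper opens to 92 mm and grips with 3 to 60 N. Pads are 20 mm wide; open, the fingers measure 128 mm over their backs; the gripper's body (75 mm by 189 mm) begins 69 mm behind the grasp point.
Start: joints at [-1.376, 0.468, -0.012, 1.603, 0.006, 1.071, -0.056], TCP at [0.153, 0.632, 0.215] pointing down, gripper open.
Joint ranges: [-2.53, 2.53], [-0.31, 2.02], [-1.57, 1.55], [0.28, 2.44], [-1.29, 4.43], [0.15, 1.84], [-2.92, 2.92]. Speed limits (rad/s): [2.57, 2.57, 3.14, 3.14, 3.14, 3.14, 3.14].

### API

Orientations are given as a 3x3 rotation matrix whose columns are the frame's x, y, z axes.
In Python, from station import env, effector, solver, viewer, workorder, search_frame, tip_of gives the robot as it stands. Calls block until the motion is done:
- env.reach(position, orientation): joint-space move of the TCP to a pose.
- env.movel(position, frame=None, rate=0.15): straight line of the TCP; frame=None keeps the orientation; rate is the mean speed in m/s.
- env.goto_joints(angles): joint-space move.
- effector.release() and effector.grasp(squeeze=None): open the fingers fully, or close them until they stop; squeeze is the grip in N (None keeps the last).
- env.pause(seconds).
- solver.inverse_kinematics(position, orientation): joint angles nearest the present ones, or None.
- env.sense(): the state.
- viewer.read_camera(name): name is "scene" or "side" or "wrist"; returns (picture, depth): 400x640x3 uint8, red, green, blue; 400x640 float32, m along the optical axis (not along the pixel's ray), 0 where there is no reading.
- viewer.camera_info(name): a dict with "intrinsics" (3x3 intrinsics, pixels), "eye" and "rotation" of the camera in the world; the wrist camera has in their place "T_tool_cam" (4x4, takes a point from camera to tool coordinates, whose origin is the TCP and whose axes are the tool frame's). Camera axes: x right, y up, looking along -z (the intrinsics and any distortion apply to the point x, -y, -z); pixel columns grow to the right and rows downward; lengths in m; the calibration is good to about 2 mm. A picture is of the moment at which its call begins: read the wrist's pose just before it. camera_info takes no time and is no camera call.
A pose or a line that the arm cannot do raises env.PlanningError and nothing moves.
- workorder.finish_job(): hands the job in, once; it reports no verdict.
Trained networks look in the newest picture that a camera, given by its name, has taken for a name from the list of things; names that differ only in an ending like _2 or _b are one class to them, and where a whole thing is asked for, a point or a joint stands for the part that bears it (a point fixed in the world has none). Each returns a list of dicts, best first, with "score" (0 to 1); they miss things now and then, are a little off and sometimes report something else, mostly with a low value. They report only what shows in the picture. A call takes as long as a camera call.
- search_frame(camera, name): "at" ([x, y, z] in m, in world coordinates, good to about 4 mm: the middle of the surface that is visible of it).
- tip_of(camera, name): "at" ([x, y, z] in m, in world coordinates, good to about 4 mm: a listed point, or the origin of a listed thing).
The state is a dict: "t": time; "joint_positions": joint angles; "joint_velocities": joint speeds; "tau": joint torques, N m; "ee_pos": TCP position; "tcp_rot": TCP orientation; "wrist_force": force on the tool from outside, world axes, zero at the start; "moment": the same for the moment, N m; "gripper_width": finger opening in m.
Only numpy, scipy, OpenCV 4.12 (cv2) and the standard library are available. Lean on these libraries where they do the work, as an engineer would, in place of code of your own. Each camera call takes 0.05 s, during which the arm holds its last target.

### The job

A chrome roller catch has been left on the front tongue of the sample carousel, in the way of the turntable's tab: first, before turning anything, put it into the grey tray. Then turn the carousel until the round knob (the one above the tab) faces the front, the tab lined up with the brass strip on the tongue, and finish while holding the carousel still there with the gripper. Leave the flush bolt and the pocket door pull where they lie.

Things in the scene. Friction and masses are not known exactly. Their poses are not given: they have to be found in the camera images.
- plinth: Fixed oak base of the carousel: a round foot (170 mm across, 18 mm high) with a flat tongue, 80 mm wide and 10 mm high, that reaches 200 mm from the centre along the plinth's own -x: that is the front. A 7 mm wide brass strip runs along the middle of the tongue. Origin: on the work surface, on the vertical axis about which the turntable turns; z up.
- carousel (a joint): Turntable angle in rad, counter-clockwise from above; at 0 (equally at 6.283) tab and round knob point along the plinth's -x, the front. Stops at -0.5 and 6.78. About 0.06 N m of friction; stays where it is left. Its disc is 210 mm across, top 30 mm above the work surface, with four steel samples 75 mm from the axis, a quarter turn apart; the round knob is the one above the tab.
- round_knob (a point): Centre of the round knob, 65 mm above the work surface, 75 mm from the axis: upright steel cylinder, 38 mm across, 52 to 78 mm above the surface, on an 18 mm neck; part of the turntable. Counter-clockwise from it: bow pull (68 mm long, 10 mm thick, top 65 mm high), T pull (64 mm bar, 12 mm thick, top 68 mm high), square knob (32 x 32 mm, top 74 mm high).
- tab_tip (a point): End of the steel index tab (24 mm wide, 8 mm thick) that juts 45 mm out of the turntable's rim below the round knob, 150 mm from the axis, 24 mm above the work surface.
- strip (a point): Point on the brass strip of the tongue, 150 mm in front of the axis, 10 mm above the work surface: the tab tip is right above it when the round knob faces the front.
- catch_mid (a point): Centre of the loose chrome roller catch (about 180 g), a steel block 60 mm long (its own x), 28 mm wide (y), 34 mm high (z), with a small roller of 14 mm diameter standing 7 mm out of its +x end. It lies on the tongue, roughly across it, its underside 10 mm above the work surface.
- tray: Fixed open grey tray, 170 mm (its x) by 130 mm (y), 40 mm high, walls and floor 5 mm thick. Origin: centre of its underside, on the work surface.
- flush_bolt: Bystander: loose black flush bolt, 24 x 150 mm (long along its y, with a 25 mm rod at the +y end), 16 mm high. Origin: centre of its underside.
- pocket_pull: Bystander: loose steel pocket door pull, a flat dish 130 mm (x) by 50 mm (y), 14 mm high. Origin: centre of its underside.
- kick_stand: Bystander: fixed slotted oak stand, 240 mm (x) by 100 mm (y), with three upright kick plates, 182 mm high in all. Origin: centre of its underside.

How it is judged:
On the way:
1. the roller catch lies in the tray, let go (x of catch_mid in the frame of tray between -0.085 and 0.085 m and y of catch_mid in the frame of tray between -0.065 and 0.065 m and z of catch_mid in the frame of tray below 0.042 m and contact force between the fingers and catch below 0.1 N and linear speed of catch below 0.05 m/s), for 0.2 s.
At the end, for the whole second after the job is handed in: The roller catch lies in the tray, let go; the turntable stands within 0.10 rad (about 15 mm at the tab tip) of the front, is still (under 0.05 rad/s), and the fingers still hold it (over 1 N of contact) (x of catch_mid in the frame of tray between -0.085 and 0.085 m and y of catch_mid in the frame of tray between -0.065 and 0.065 m and z of catch_mid in the frame of tray below 0.042 m and contact force between the fingers and catch below 0.1 N and (value of joint carousel between -0.1 and 0.1 rad or value of joint carousel between 6.18319 and 6.38319 rad) and velocity of joint carousel between -0.05 and 0.05 rad/s and contact force between the fingers and carousel above 1 N); the arm keeps its last pose, push and grip.
It fails at once if the carousel is turned (round knob moved over 40 mm) while the roller catch is not in the tray (distance of round_knob from where it was at the start of the episode above 0.04 m and not (x of catch_mid in the frame of tray between -0.085 and 0.085 m and y of catch_mid in the frame of tray between -0.065 and 0.065 m and z of catch_mid in the frame of tray below 0.042 m)).
It fails at once if the flush bolt is moved over 30 mm (distance of flush_bolt from where it was at the start of the episode above 0.03 m).
It fails at once if the pocket pull is moved over 30 mm (distance of pocket_pull from where it was at the start of the episode above 0.03 m).
It also fails if it takes over 67 s, if anything falls off the work surface, if the arm or the gripper's body presses on something with over 40 N, if the wrist force passes 120 N, or if a joint passes its speed limit or range.

## Working session

There is one attempt and no reset: what is moved stays moved. The work goes in short steps, each a Python script; the robot and the scene stay as the last script left them, time stands still between calls to the robot, and variables do not carry over. Pictures are saved under pics/ and viewed, and the job is handed in when it is done.

```bash
ls; mkdir -p pics
cat > h.py <<'E'
from station import env, effector, solver, viewer, workorder, search_frame, tip_of
import numpy as np, cv2
def snap(cam,fn):
    s=env.sense(); p,d=viewer.read_camera(cam)
    cv2.imwrite('pics/'+fn,p[:,:,::-1]); np.save('pics/'+fn[:-4]+'.npy',d)
    return p,d,s
def world(cam,u,v,d,s=None):
    ci=viewer.camera_info(cam);K=np.array(ci['intrinsics'])
    z=d[int(v),int(u)]; c=np.array([(u-K[0,2])/K[0,0]*z,-(v-K[1,2])/K[1,1]*z,-z])
    if 'eye' in ci: return np.array(ci['rotation'])@c+np.array(ci['eye'])
    T=np.array(ci['T_tool_cam']); c=T[:3,:3]@c+T[:3,3]
    return np.array(s['tcp_rot'])@c+np.array(s['ee_pos'])
E
python3 - <<'E'
from h import *
np.set_printoptions(precision=4,suppress=True)
for c in ['scene','side']:
    snap(c,c+'0.png'); print(c,{k:np.array(v).tolist() if k!='x' else v for k,v in viewer.camera_info(c).items()})
    for n in ['plinth','tray','flush_bolt','pocket_pull','kick_stand','round_knob','tab_tip','strip','catch_mid']:
        print(n,[(np.round(r['at'],3),round(r['score'],2)) for r in tip_of(c,n)[:3]])
print(env.sense())
E
```

```text
pics
scene {'intrinsics': [[379.69830003109087, 0.0, 317.57472667878756], [0.0, 379.69830003109087, 195.62294317499158], [0.0, 0.0, 1.0]], 'eye': [1.234195820135798, -0.274336139714192, 0.855062322758181], 'rotation': [[0.38770781911822344, -0.6894810821858962, 0.6117993823978218], [0.921763633531325, 0.2942207069836171, -0.25255886339859407], [-0.005869488369524801, 0.6618534678384832, 0.7496102562108218]]}
plinth [(array([ 0.608,  0.164, -0.001]), 0.69)]
tray [(array([ 0.578, -0.173, -0.002]), 0.97)]
flush_bolt [(array([ 0.797, -0.035,  0.002]), 0.91)]
pocket_pull [(array([ 0.491,  0.459, -0.002]), 0.82), (array([0.453, 0.181, 0.024]), 0.55)]
kick_stand [(array([ 0.569, -0.476,  0.001]), 0.93)]
round_knob [(array([0.617, 0.079, 0.061]), 0.92)]
tab_tip [(array([0.623, 0.008, 0.02 ]), 0.87)]
strip [(array([0.46 , 0.182, 0.009]), 0.88)]
catch_mid [(array([0.453, 0.179, 0.025]), 0.45)]
side {'intrinsics': [[368.58430490986274, 0.0, 319.4227378596036], [0.0, 368.58430490986274, 203.63316872130417], [0.0, 0.0, 1.0]], 'eye': [0.2910644720548809, -0.639475138109555, 0.8283151643692587], 'r
[... 609 characters left out ...]
.008, 0.026]), 0.62)]
strip [(array([0.462, 0.18 , 0.011]), 0.9)]
catch_mid [(array([0.456, 0.182, 0.028]), 0.81)]
{'t': 1.0, 'joint_positions': array([-1.376 ,  0.4675, -0.0116,  1.6027,  0.006 ,  1.0714, -0.0563]), 'joint_velocities': array([-0.0017, -0.0017,  0.0003,  0.0015, -0.0001,  0.0006, -0.0002]), 'tau': array([ -0.0008, -52.0417,  -0.0125, -24.4057,  -0.0567,   0.0113,
         0.    ]), 'ee_pos': array([0.1532, 0.6317, 0.2146]), 'tcp_rot': array([[ 0.9718,  0.    ,  0.2356],
       [-0.2356,  0.    ,  0.9718],
       [ 0.    , -1.    ,  0.    ]]), 'wrist_force': array([-1.0604,  0.1418,  0.3414]), 'moment': array([ 0.0137,  0.0137, -0.0461]), 'gripper_width': 0.09204640344499905}
```

View pics/scene0.png

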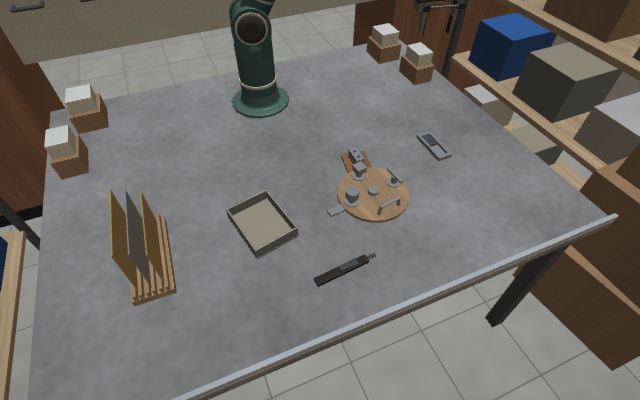

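View pics/side0.png

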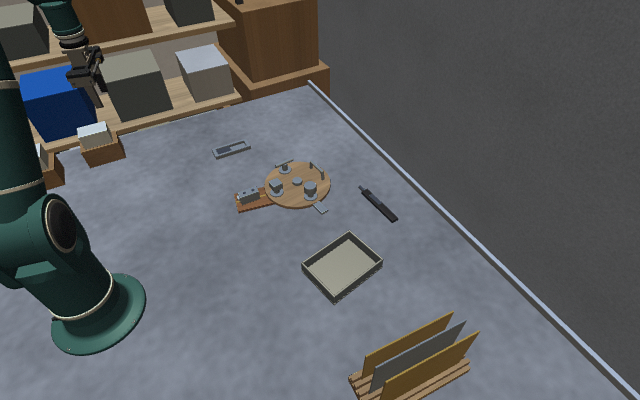

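```bash
cat >> h.py <<'E'
np.set_printoptions(precision=4,suppress=True)
def down(a):
    "tool pointing down, jaws (z) along world angle a"
    z=np.array([np.cos(a),np.sin(a),0]); y=np.array([0,0,-1.]); return np.column_stack([np.cross(y,z),y,z])
E
python3 - <<'E'
from h import *
p=np.array([0.455,0.18,0.24])
for a in [np.radians(82.7),np.radians(-97.3)]:
    q=solver.inverse_kinematics(p,down(a)); print(q)
print(viewer.camera_info('wrist')['T_tool_cam'], viewer.camera_info('wrist')['intrinsics'])
q1=solver.inverse_kinematics(p,down(np.radians(82.7)))
env.reach(p,down(np.radians(82.7)))
snap('wrist','w0.png'); print(env.sense()['ee_pos'],env.sense()['t'])
for n in ['catch_mid','strip','round_knob','tab_tip','plinth']:
    print(n,[(np.round(r['at'],4),round(r['score'],2)) for r in tip_of('wrist',n)[:3]])
E
```

```text
[-0.7229  0.1611  0.3108  1.9761 -0.0579  1.0127  1.0582]
[-1.0721  0.1777  0.7115  1.9949 -0.1362  1.0157 -1.9945]
[[-0.0012 -0.9674 -0.2533 -0.0713]
 [-0.0003  0.2533 -0.9674 -0.1697]
 [ 1.     -0.0011 -0.0006  0.0003]
 [ 0.      0.      0.      1.    ]] [[318.3331   0.     320.4776]
 [  0.     318.3331 197.9009]
 [  0.       0.       1.    ]]
[0.4548 0.181  0.2399] 3.0167
catch_mid [(array([0.4523, 0.182 , 0.0298]), 0.98)]
strip [(array([0.4615, 0.1829, 0.0127]), 0.74)]
round_knob []
tab_tip []
plinth [(array([ 0.6087,  0.1597, -0.0031]), 0.83), (array([ 0.4846,  0.4543, -0.0005]), 0.71)]
```

View pics/w0.png

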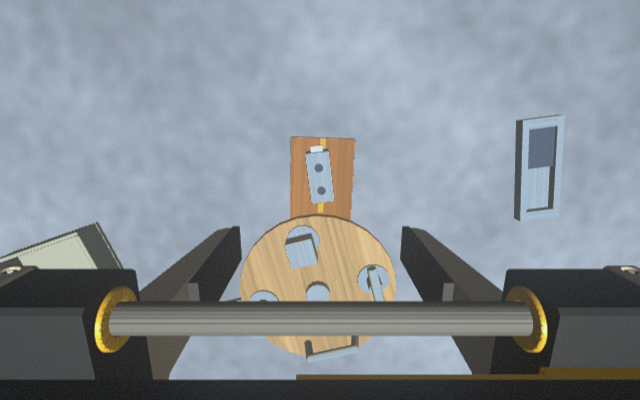

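```bash
cat >> h.py <<'E'
def cloud(cam,d,s):
    ci=viewer.camera_info(cam);K=np.array(ci['intrinsics']);v,u=np.mgrid[0:400,0:640]
    c=np.stack([(u-K[0,2])/K[0,0]*d,-(v-K[1,2])/K[1,1]*d,-d],-1)
    if 'eye' in ci: return c@np.array(ci['rotation']).T+np.array(ci['eye'])
    T=np.array(ci['T_tool_cam']); c=c@T[:3,:3].T+T[:3,3]
    return c@np.array(s['tcp_rot']).T+np.array(s['ee_pos'])
E
python3 - <<'E'
from h import *
d=np.load('pics/w0.npy'); s=env.sense(); P=cloud('wrist',d,s)
for (u,v) in [(318,160),(322,205),(300,180),(345,180),(318,149),(306,153),(330,150),(333,200),(313,203),(320,143),(321,210)]: print(u,v,P[v,u])
m=(P[...,2]>0.037)&(P[...,2]<0.052)&(np.hypot(P[...,0]-0.4523,P[...,1]-0.182)<0.05)
Q=P[m]; print(m.sum(),np.median(Q[:,2]))
r=cv2.minAreaRect((Q[:,:2]*1000).astype(np.float32)); print(r)
m=(P[...,2]>0.006)&(P[...,2]<0.016)&(np.hypot(P[...,0]-0.44,P[...,1]-0.182)<0.075)
Q=P[m]; print(cv2.minAreaRect((Q[:,:2]*1000).astype(np.float32)))
# disc circle
m=(P[...,2]>0.026)&(P[...,2]<0.034)&(np.hypot(P[...,0]-0.61,P[...,1]-0.162)<0.13); Q=P[m]; print(Q[:,:2].min(0),Q[:,:2].max(0))
for c in ['scene','side']:
    d=np.load(f'pics/{c}0.npy');P=cloud(c,d,None)
    m=(P[...,2]>0.032)&(P[...,2]<0.046)&(np.hypot(P[...,0]-0.58,P[...,1]+0.172)<0.14);Q=P[m]
    print('tray',cv2.minAreaRect((Q[:,:2]*1000).astype(np.float32)),np.median(Q[:,2]))
E
```

```text
318 160 [0.4341 0.1806 0.0444]
322 205 [0.4976 0.1774 0.0108]
300 180 [0.4615 0.1535 0.0093]
345 180 [0.4687 0.2107 0.0095]
318 149 [0.4224 0.182  0.0365]
306 153 [0.4245 0.1679 0.0432]
330 150 [0.4284 0.1962 0.0082]
333 200 [0.4841 0.1922 0.0426]
313 203 [0.494  0.166  0.0088]
320 143 [0.4182 0.1849 0.0095]
321 210 [0.5042 0.1753 0.0109]
1204 0.04351300212146518
((453.22991943359375, 179.6671142578125), (27.971668243408203, 62.91128921508789), 89.55418395996094)
((461.2449035644531, 181.04473876953125), (80.20410919189453, 100.72628784179688), 80.95136260986328)
[0.504  0.0428] [0.7076 0.2617]
tray ((583.0156860351562, -173.88699340820312), (172.60708618164062, 130.51707458496094), 11.98912239074707) 0.039305803027287145
tray ((582.43408203125, -174.44923400878906), (170.70513916015625, 131.6772918701172), 12.000897407531738) 0.039501773800737494
```

Run:
```python
from h import *
R=down(np.radians(89.5))
env.reach([0.4545,0.1797,0.14],R)
env.movel([0.4545,0.1797,0.0165],rate=0.08)
effector.grasp(25)
s=env.sense();print(s['ee_pos'],s['gripper_width'],s['wrist_force'])
env.movel([0.4545,0.1797,0.22],rate=0.12)
s=env.sense();print(s['ee_pos'],s['gripper_width'],s['wrist_force'],s['t'])
for a in [12,-168]: print(solver.inverse_kinematics([0.5827,-0.1742,0.2],down(np.radians(a))))
snap('side','s1.png')
```

```text
[0.4545 0.1797 0.0165] 0.028145068472636425 [ 0.0453  0.7628 -0.13  ]
[0.4541 0.1795 0.2194] 0.027665534537325096 [ 0.3269 -0.5538 -2.6689] 8.275
[-0.2887  0.4742  0.7046  1.7601 -0.3508  1.0367  0.7524]
[-0.6209  0.8013  1.3467  1.7775 -0.824   1.2671 -1.9864]
```

Run:
```python
from h import *
c=[0.5827,-0.1742]
env.reach([*c,0.2],down(np.radians(12)))
s=env.sense();print(s['gripper_width'],s['ee_pos'])
env.movel([*c,0.0145],rate=0.1)
s=env.sense();print(s['gripper_width'],s['wrist_force'])
effector.release(); env.pause(0.2)
env.movel([*c,0.25],rate=0.2)
env.pause(0.2)
p,d,s=snap('wrist','w2.png');snap('side','s2.png')
print(s['t'],[(r['at'],r['score']) for cam in ['wrist','side'] for r in tip_of(cam,'catch_mid')[:2]])
```

```text
0.027556245030605456 [ 0.5831 -0.1718  0.1998]
0.027740159404284648 [ 0.1791 -0.2078 -2.2733]
14.5 [([0.5768, -0.1721, 0.0229], 0.6), ([0.5838, -0.1738, 0.0208], 0.86)]
```

View pics/s2.png

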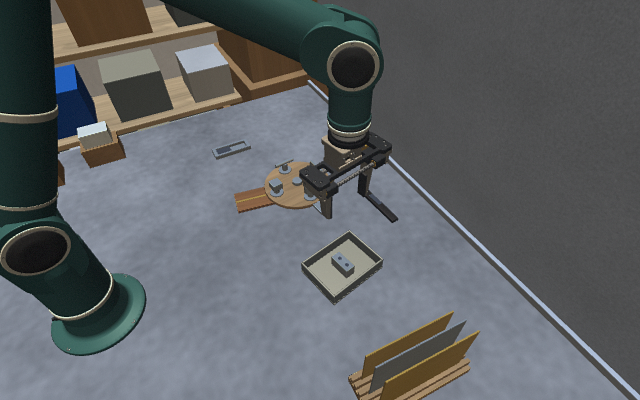

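View pics/w2.png

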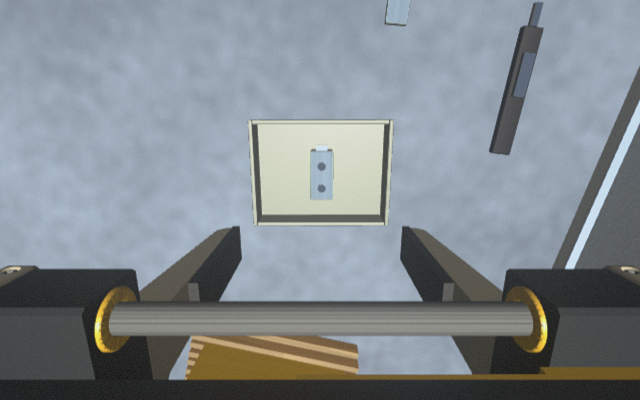

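Run:
```python
from h import *
env.reach([0.617,0.105,0.27],down(np.radians(5.6)))
p,d,s=snap('wrist','w3.png'); P=cloud('wrist',d,s); print(s['t'],s['joint_positions'])
for n in ['plinth','round_knob','tab_tip','strip']:
    print(n,[(np.round(r['at'],4),round(r['score'],2)) for r in tip_of('wrist',n)[:3]])
def rect(m): 
    m=cv2.morphologyEx(m.astype(np.uint8),cv2.MORPH_OPEN,np.ones((3,3),np.uint8))>0
    Q=P[m];return cv2.minAreaRect((Q[:,:2]*1000).astype(np.float32)),m.sum()
D=lambda x,y:np.hypot(P[...,0]-x,P[...,1]-y)
print('knob',rect((P[...,2]>.073)&(P[...,2]<.083)&(D(.617,.082)<.04)))
print('tongue',rect((P[...,2]>.006)&(P[...,2]<.015)&(D(.45,.18)<.075)))
m=(P[...,2]>.026)&(P[...,2]<.034)&(D(.61,.162)<.125)&(D(.61,.162)>.085)
print('disc',[np.array(x)*1 for x in cv2.minEnclosingCircle((P[m][:,:2]*1000).astype(np.float32))])
```

```text
15.7917 [-0.7489  0.4344  0.7241  1.6429 -0.3051  1.181   0.1418]
plinth [(array([ 0.6064,  0.1594, -0.0012]), 0.95)]
round_knob [(array([0.6195, 0.0844, 0.0642]), 0.55)]
tab_tip [(array([0.6293, 0.0069, 0.0211]), 0.7)]
strip [(array([0.4608, 0.1839, 0.0121]), 0.84)]
knob (((619.0112915039062, 84.79270935058594), (36.23450469970703, 36.397926330566406), 49.408878326416016), np.int64(764))
tongue (((459.46002197265625, 182.1896209716797), (80.16300201416016, 96.95513916015625), 80.9664306640625), np.int64(4659))
disc [array([610.3701, 149.9448]), np.float64(113.06097412109375)]
```

View pics/w3.png

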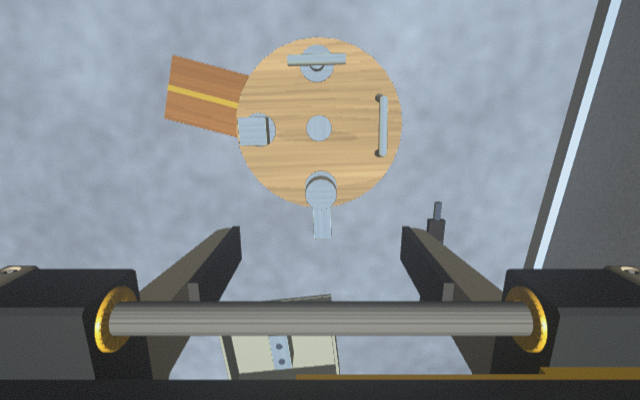

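Run:
```python
from h import *
from scipy.optimize import least_squares
d=np.load('pics/w3.npy');s=env.sense();P=cloud('wrist',d,s)
m=((P[...,2]>.024)&(P[...,2]<.1)).astype(np.uint8)
cs,_=cv2.findContours(m,cv2.RETR_EXTERNAL,cv2.CHAIN_APPROX_NONE)
c=[c[:,0] for c in cs if cv2.pointPolygonTest(c,(320,100),False)>0][0]
Q=P[c[:,1],c[:,0]]; Q=Q[(abs(Q[:,2]-.03)<.006)]
f=lambda x:np.hypot(Q[:,0]-x[0],Q[:,1]-x[1])-.105
r=least_squares(f,[.609,.16],loss='soft_l1',f_scale=.001);print(len(Q),r.x,np.median(abs(f(r.x))))
C=np.array([.609,.1595])
for jaw0 in (7.7,187.7):
    for t in range(0,105,10):
        th=np.radians(-82.3-t); p=C+.0745*np.array([np.cos(th),np.sin(th)])
        print(jaw0,t,solver.inverse_kinematics([*p,.048],down(np.radians(jaw0-t))))
```

```text
532 [0.6096 0.1579] 0.0014523303665086446
7.7 0 [-0.6041  0.691   0.5711  1.8044 -0.5034  0.7954  0.3579]
7.7 10 [-0.6317  0.6807  0.5983  1.8389 -0.5253  0.7851  0.2044]
7.7 20 [-0.6625  0.6712  0.6249  1.8719 -0.5464  0.7756  0.0466]
7.7 30 [-0.6965  0.663   0.6508  1.9024 -0.5669  0.7675 -0.1156]
7.7 40 [-0.7331  0.6568  0.676   1.9294 -0.5869  0.7613 -0.2822]
7.7 50 [-0.7719  0.6529  0.7006  1.9521 -0.6066  0.7574 -0.453 ]
7.7 60 [-0.8196  0.6559  0.7355  1.9701 -0.6359  0.7601 -0.619 ]
7.7 70 [-0.8781  0.6691  0.7856  1.9831 -0.6795  0.7726 -0.7756]
7.7 80 [-0.9303  0.6841  0.8273  1.9896 -0.7166  0.787  -0.9404]
7.7 90 [-0.977   0.7019  0.8639  1.9897 -0.75    0.8042 -1.1102]
7.7 100 [-1.0186  0.7229  0.8973  1.9834 -0.7812  0.8248 -1.2829]
187.7 0 [-0.9494  1.0049  1.1806  1.825  -1.0593  1.1089 -2.3692]
187.7 10 [-0.1912  0.6112 -0.0039  1.8081  0.0033  0.7224  2.9045]
187.7 20 [-0.226   0.5942  0.0328  1.8419 -0.0283  0.7059  2.7497]
187.7 30 [-0.2665  0.5791  0.0714  1.8734 -0.0612  0.6912  2.5928]
187.7 40 [-0.309   0.5662  0.107   1.9013 -0.0913  0.6788  2.4304]
187.7 50 [-0.3514  0.5558  0.1379  1.9246 -0.1172  0.6688  2.2615]
187.7 60 [-0.3973  0.5484  0.1698  1.943  -0.1438  0.6617  2.0906]
187.7 70 [-0.4467  0.5444  0.2038  1.9559 -0.1723  0.6577  1.9194]
187.7 80 [-0.5003  0.5444  0.2421  1.9629 -0.2046  0.6575  1.7505]
187.7 90 [-0.5474  0.5477  0.2727  1.9633 -0.2307  0.6602  1.5757]
187.7 100 [-0.5918  0.5544  0.302   1.9574 -0.2561  0.6663  1.4007]
```

Run:
```python
from h import *
C=np.array([.6093,.1583]); K=np.array([.619,.0847])
env.reach([*K,.16],down(np.radians(7.5)))
env.movel([*K,.048],rate=0.1)
effector.grasp(20)
s=env.sense();print(s['t'],s['gripper_width'],s['wrist_force'],s['ee_pos'])
N=12
for i in range(1,N+1):
    t=106.5*i/N; th=np.radians(-82.5-t); p=C+.0742*np.array([np.cos(th),np.sin(th)])
    env.movel([*p,.048],down(np.radians(7.5-t)),rate=0.04)
    s=env.sense();print(round(t),s['t'],s['gripper_width'],s['wrist_force'],s['ee_pos'])
    if np.linalg.norm(s['wrist_force'])>40: print('stop');break
snap('side','s4.png');snap('scene','sc4.png');snap('wrist','w4.png')
for c in ['side','scene','wrist']:
  for n in ['round_knob','tab_tip','strip','catch_mid','plinth']: print(c,n,[(np.round(r['at'],4),round(r['score'],2)) for r in tip_of(c,n)[:2]])
print(env.sense()['t'])
```

```text
18.6917 0.03760548402584743 [-0.1917 -0.0275 -0.3332] [0.619  0.0847 0.048 ]
9 19.125 0.037312856938379116 [-1.5605  0.3269 -0.8248] [0.6076 0.0841 0.048 ]
18 19.5583 0.03782391794956227 [-0.9482  0.0487 -0.5316] [0.5963 0.0853 0.048 ]
27 19.9917 0.037739165030698435 [-0.2766 -0.1679 -1.8875] [0.5853 0.0882 0.048 ]
36 20.425 0.03761071282032046 [ 0.3244 -0.5249 -2.4423] [0.5748 0.0928 0.048 ]
44 20.8583 0.03750473834812514 [ 2.4318  0.3815 -3.3741] [0.5652 0.0989 0.048 ]
53 21.2917 0.03732778320383469 [ 2.5778  0.7808 -5.0125] [0.5566 0.1065 0.048 ]
62 21.725 0.03770323695516935 [ 3.7112  0.9656 -6.1449] [0.5493 0.1153 0.048 ]
71 22.1583 0.03785268583413291 [ 5.3122  0.5964 -7.9388] [0.5436 0.1251 0.048 ]
80 22.5917 0.03774583931185986 [ 5.2353  0.9691 -7.8783] [0.5394 0.1356 0.048 ]
89 23.025 0.03708371209299092 [ 6.6902  0.9037 -7.2701] [0.5368 0.1466 0.048 ]
98 23.4583 0.03731959461760355 [ 6.9287 -0.3016 -7.1419] [0.536  0.1578 0.048 ]
106 23.8917 0.037322171179672146 [ 6.402   0.326  -7.2846] [0.537  0.1691 0.048 ]
side round_knob [(array([0.5326, 0.1663, 0.0616]), 0.83), (array([0.6136, 0.1541, 0.0006]), 0.56)]
side tab_tip [(array([0.4605, 0.1811, 0.0277]), 0.8), (array([ 0.4862,  0.4535, -0.0018]), 0.68)]
side strip [(array([0.4591, 0.179 , 0.0122]), 0.6)]
side catch_mid [(array([ 0.5827, -0.1743,  0.023 ]), 0.6)]
side plinth [(array([0.6123, 0.1585, 0.0002]), 0.83)]
scene round_knob [(array([0.5333, 0.1693, 0.0612]), 0.68)]
scene tab_tip [(array([0.459 , 0.1799, 0.0201]), 0.59)]
scene strip [(array([0.4612, 0.1824, 0.0088]), 0.73)]
scene catch_mid [(array([ 0.5824, -0.1728,  0.0209]), 0.9), (array([0.4563, 0.1835, 0.0186]), 0.55)]
scene plinth [(array([ 0.6079,  0.1639, -0.0016]), 0.68)]
wrist round_knob [(array([0.5356, 0.1716, 0.0629]), 0.7)]
wrist tab_tip []
wrist strip []
wrist catch_mid []
wrist plinth [(array([ 0.6108,  0.156 , -0.0045]), 0.9)]
24.7917
```

Run:
```python
from h import *
a=cv2.imread('pics/side0.png')
a=cv2.imread('pics/s4.png')[140:260,190:350];b=cv2.imread('pics/sc4.png')[120:240,300:460]
cv2.imwrite('pics/crop4.png',np.hstack([cv2.resize(x,(400,300),interpolation=3) for x in (a,b)]))
s=env.sense();print(s['joint_velocities'],s['gripper_width'],s['wrist_force'])
```

```text
[ 0.0003 -0.0012  0.      0.0004 -0.001  -0.0004 -0.0004] 0.03760492773019051 [ 6.3699  0.9229 -7.6647]
```

View pics/crop4.png

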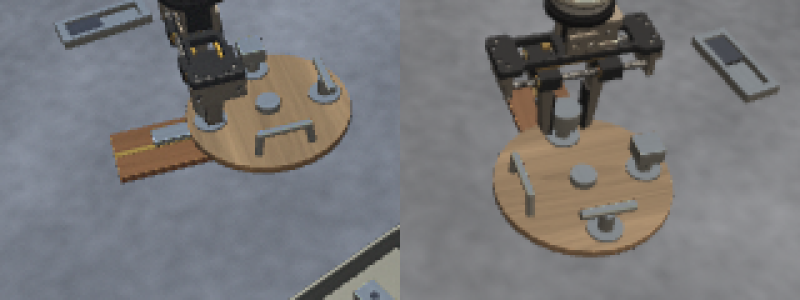

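View pics/w4.png

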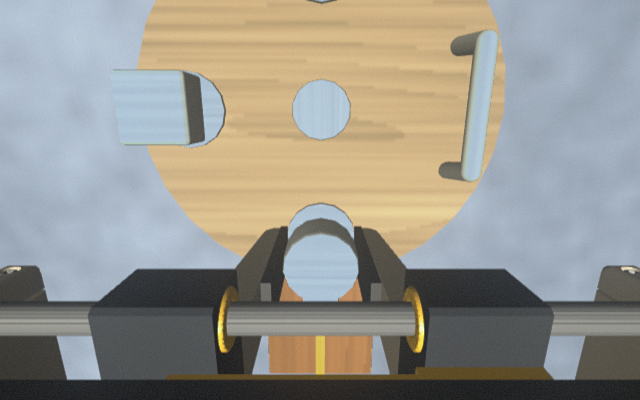

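View pics/s4.png

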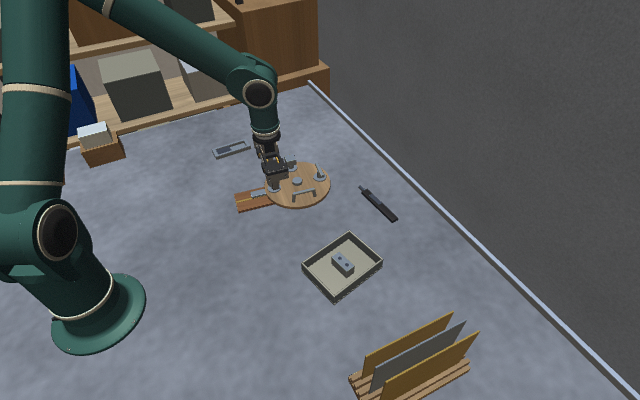

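Run:
```python
from h import *
d=np.load('pics/s4.npy');P=cloud('side',d,None);C=np.array([.6093,.1583])
r=np.hypot(P[...,0]-C[0],P[...,1]-C[1])
for lo,hi in ((.11,.13),(.125,.147)):
    m=(P[...,2]>.022)&(P[...,2]<.034)&(r>lo)&(r<hi)&(P[...,0]<.52);Q=P[m][:,:2]-C
    print(m.sum(),Q.mean(0)+C,np.degrees(np.arctan2(Q[:,1],Q[:,0])).mean(),P[m][:,2].mean())
p=cv2.imread('pics/s4.png').astype(int); m=(p[...,2]-p[...,0]>90)&(P[...,0]<.5)&(P[...,2]<.016)&(P[...,2]>.005)&(r<.21)&(p[...,1]>140)
Q=P[m][:,:2]-C; print('strip',m.sum(),np.degrees(np.arctan2(Q[:,1],Q[:,0])))
```

```text
42 [0.4903 0.174 ] 172.4856393887988 0.02894603538120168
48 [0.4748 0.1766] 172.2553526353429 0.02837462736329106
strip 0 []
```

Run:
```python
from h import *
workorder.finish_job(); s=env.sense(); print(s['t'],s['gripper_width'])
```

```text
the job is handed in; nothing more can be done
the job is handed in; nothing more can be done
```

I put the roller catch in the grey tray and let it go. I then gripped the round knob and turned the carousel about 106° clockwise to the front. I handed the job in at about 25 s with the knob still gripped.

**Last checks before handing in:**
- **Catch:** both fixed cameras saw it near the middle of the tray, its centre about 21–23 mm above the work surface.
- **Alignment:** the tab measured at about 172.3° around the axis. The front is at about 171° from the tongue outline and 172.7° from the networks' first fixes. That puts the error at no more than about 0.03 rad, against the 0.10 allowed. In the wrist picture the hub, knob and brass strip line up.
- **Holding:** the fingers were stopped at 37.6 mm on the 38 mm knob, closed with a 20 N grip setting, and the arm was at rest.
- **Bystanders:** I never moved near the flush bolt or the pocket door pull. In the last pictures they look to be where they started, though I did not measure them again.

**Disagreements:**
- The task says the catch lies roughly across the tongue. The pictures and depth showed it lying along the tongue, about 9° off, so I gripped it by its 28 mm width.
- The scene camera's network also reported a second catch at the tab with a score of 0.55. The pictures show only the tab there, so it was a false report.
- The wrist force reading rose to about 10 N while turning, well under the limit.

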